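Feed one blank from the stack chute to the end stop

TASK

Feed one wooden blank from the stack chute: push the slide all the way in, so that it drives the bottom blank out onto the bed while the others stay in the chute, then draw the slide fully back so that the stack drops. Slide the blank that came out along the fence until it rests against the end stop, lying flat.

Things in the scene. Friction and masses are not known exactly. Their poses are not given: they have to be found in the camera images.
- feeder: fixed feeder: grey base plate 12 mm thick with a steel chute, push slide, outfeed bed, fence and end stop. Origin under the chute's centre at worktop level; x points roughly away from the robot, y (feed direction) roughly to the robot's left, z up. Outfeed bed: x -75 to 145 mm, y 37 to 128 mm, top at z = 12 mm
- chute_floor (a point): centre of the chute's floor, 12 mm above the worktop, axes as the feeder's. Chute inside 123 mm (x) by 68 mm (y), walls 5 mm thick, top 74 mm above the worktop. Both y sides are open at the bottom: the slide enters from -y (opening up to 29 mm above the worktop), the bottom blank leaves at +y (up to 36 mm)
- bed_mid (a point): where the centre of the fed blank lies after a full push of the slide, about 2 mm short of the fence: 85 mm in +y from the chute's centre, 21 mm above the worktop, axes as the feeder's. The blank's end towards the robot, 60 mm from here in -x, is then free to be pushed in +x
- nest (a point): where the blank's centre must end (flat on the bed, touching fence and end stop): 77 mm in x and 87 mm in y from the chute's centre, 21 mm above the worktop, axes as the feeder's. Fence: low steel bar along x, face 30 mm in +y from here, 205 mm long. End stop: low bar, face 60 mm in +x from here, 60 mm long. Both stand 14 mm above the bed
- slide (a joint): the push slide, m: 0 fully back, 0.101 fully in, along the feeder's +y. A steel tongue 112 mm wide, 16 mm high on the bed; its front end is 46 mm behind the chute's centre at 0 and 55 mm past it at 0.101; it meets the bottom blank at about 0.016 and carries the stack while it is in. Friction about 2 N, about 4 N under the stack; no spring, stays where left
- slide_post (a point): middle of the slide's upright black post (22 mm diameter, cap 26 mm, top at 82 mm above the worktop); the point lies on the post's axis, 57 mm above the worktop, 193 mm behind the chute's centre (-y) when the slide is fully back. At full stroke 53 mm remain from the post's axis to the chute. Can be pushed or gripped from above
- blank_1_mid (a point): centre of the bottom blank of the stack, the one to feed: a plain waxed beech block 120 (x, at the start along the feeder's x) by 60 (y) by 18 mm, 0.1 kg
- blank_2_mid (a point): centre of the second blank from the bottom, same size; drops to the bed (centre 21 mm above the worktop) when the slide is drawn back
- blank_3_mid (a point): centre of the third blank from the bottom, same size
- blank_4_mid (a point): centre of the top blank, same size; its top stands 84 mm above the worktop at the start

How it is judged:
On the way, in this order (a step that is already met when the one before it is completed fails the run):
1. the slide is all the way in: the bottom blank is out on the bed, the other three still in the chute (value of joint slide above 0.094 m and y of blank_1_mid in the frame of feeder above 0.072 m and y of blank_2_mid in the frame of feeder below 0.01 m and z of blank_2_mid in the frame of feeder above 0.032 m), for 0.1 s.
2. the slide is drawn back and the next blank has dropped to the bed inside the chute (value of joint slide below 0.014 m and z of blank_2_mid in the frame of feeder below 0.025 m), for 0.2 s.
At the end, for the whole second after the job is handed in: The fed blank lies flat and still on the bed, its end within 5 mm of the end stop and its side within 7 mm of the fence, parallel to it within about 5 degrees; the slide is back to within 14 mm; the other three blanks lie flat on one another in the chute, dropped by one, within 12 mm of its axis (all of step 2 and x of blank_1_mid in the frame of nest between -0.005 and 0.004 m and y of blank_1_mid in the frame of nest between -0.007 and 0.004 m and z of blank_1_mid in the frame of nest below 0.004 m and angle between the x axis of blank_1_mid and the x axis of feeder, either way round below 0.08 rad and angle between blank_1_mid's own z axis and vertical below 0.08 rad and linear speed of blank_1 below 0.01 m/s and horizontal distance between each of blank_2_mid, blank_3_mid, blank_4_mid and feeder below 0.012 m and z of blank_3_mid in the frame of feeder below 0.043 m and z of blank_4_mid in the frame of feeder below 0.061 m); the robot touches nothing.
It fails at once if a second blank is drawn out of the chute or one is knocked off the stack (horizontal distance between any of blank_2_mid, blank_3_mid, blank_4_mid and feeder above 0.025 m).
It also fails if it takes over 48 s, if anything falls off the work surface, if the arm or the gripper's body presses on something with over 40 N, if the wrist force passes 120 N, or if a joint passes its speed limit or range.

ROBOT

A 7-joint arm with a two-finger parallel gripper is mounted at the origin on a cart in front of the work surface, level with it; the furniture and walls round the work are solid. World frame = base frame: x ahead of the robot, y to its left, z up, the work surface at z = 0. Lengths are in m, angles in rad, forces in N, time in s.
With the tool pointing down it reaches from about 0.4 to 0.85 m from the base axis. Payload 10.4 kg.
Tool frame: the origin (TCP) lies midway between the tips of the shut fingers; the grasp point (between the pads) lies 19 mm behind it; z points along the fingers, y is the line along which they close (so a half turn about z gives the same grasp; the last joint's range is limited). The gripper opens to 87 mm and grips with 3 to 60 N. Pads are 19 mm wide; open, the fingers measure 117 mm over their backs; the gripper's body (75 mm by 190 mm) begins 51 mm behind the grasp point.
Start: joints at [-0.023, 0.332, -0.065, 1.46, 0.022, 1.35, -0.088], TCP at [0.625, 0, 0.223] pointing down, gripper open.
Joint ranges: [-2.6, 2.6], [-0.5, 2.12], [-1.47, 1.34], [0.16, 2.42], [-1.27, 4.41], [0.06, 2.06], [-2.6, 2.6]. Speed limits (rad/s): [2.22, 2.22, 2.79, 2.79, 3.14, 3.14, 3.14].

INTERFACE

Orientations are given as a unit quaternion [x, y, z, w].
In Python, from bench import sensors, eyes, order gives the robot as it stands.
- The arm moves only by the tool arm_command, never from a script. Its argument "steps" is a list of rows, each an object with "rot": the turn, a rotation vector about the world's x, y, z in degrees, a list of three; "slide": the shift along the world's x, y, z in m, a list of three; "grip": the opening, from 0 (shut) to 1 (fully open). A call has exactly 8 rows; each row shifts and turns the commanded pose from where the row before left it; what a row does not reach is not made up. A row lasts 1/8 s, in which the tool goes at most 62.5 mm and 10.7 degrees, less where a joint would pass 70% of its speed; a pose out of reach is approached as far as the arm can. A call with a gripper value outside its range is refused whole. The fingers move at their own pace and stop on an object; "newtons" is the grip in N (left out, the last holds). Time passes only in rows, so rows that do not move let the fingers close, or fill a call up. It gives the time, the measured TCP pose, the force, the opening and the grip force at its end, in the units of the state.
- sensors.read_state(): the state, without advancing time (a new reading comes with each control period).
- eyes.camera(name): name is "scene" or "side" or "wrist"; returns a dict with "pixels" (420x560x3 uint8, red, green, blue), "intrinsics" (3x3 intrinsics, pixels), "k1" (the pictures are not rectified: a ray, as slopes to the right and down, at radius r is drawn at 1 + k1 r^2 times it, then the intrinsics apply), "pose" (4x4, takes a point from camera to world coordinates). Camera axes: x right, y down, z forward; pixel columns grow to the right and rows downward; lengths in m; the calibration is good to about 2 mm. A picture is of the moment at which its call begins. There is no depth.
- order.close_job(): hands the job in; it is judged then, once.
Trained networks look in a picture, given as the dict that the camera call returned (one of the last four; its "shot" number tells which), for a name from the list of things; names that differ only in an ending like _2 or _b are one class to them, and where a whole thing is asked for, a point or a joint stands for the part that bears it (a point fixed in the world has none). Each returns a list of dicts, best first, with "conf" (0 to 1); they miss things now and then, are a little off and sometimes report something else, mostly with a low value. They report only what shows in the picture. A call takes as long as a camera call.
- eyes.look_for(name, picture): "bbox" ([left, top, right, bottom] in pixels, round what is visible of it).
The state is a dict: "time": time; "joint_positions": joint angles; "joint_vel": joint speeds; "joint_torque": joint torques, N m; "ee_pos": TCP position; "eef_rot": TCP orientation; "ft_force": force on the tool from outside, world axes, zero at the start; "torque": the same for the moment, N m; "width": finger opening in m; "grip_force": force on a finger pad.
Only numpy, scipy, OpenCV 4.12 (cv2) and the standard library are available. Lean on these libraries where they do the work, as an engineer would, in place of code of your own. Each camera call takes 0.05 s, during which the arm holds its last target. There are 200 camera calls.

## Working session

There is one attempt and no reset: what is moved stays moved. The work goes in short steps, Python scripts to look and compute and a tool call to move; the robot and the scene stay as the last step left them, time stands still between calls to the robot, and variables do not carry over. Pictures are saved under pics/ and viewed, at most 10 in all, crops included, and the job is handed in when it is done.

Besides the shell and the picture viewer there is one more tool, called as name(argument=value, ...), one argument or row to a line, values as JSON. arm_command: Moves the arm, as the interface text tells. Its arguments: {"type":"object","properties":{"steps":{"type":"array","items":{"type":"object","properties":{"rot":{"type":"array","items":{"type":"number"}},"slide":{"type":"array","items":{"type":"number"}},"grip":{"type":"number"}}}},"newtons":{"type":"number"}},"required":["steps"]}

```bash
mkdir -p pics
cat > h.py <<'E'
import numpy as np,cv2
from bench import sensors,eyes,order
def shot(n,f=None):
    p=eyes.camera(n)
    if f: cv2.imwrite('pics/'+f,p['pixels'][:,:,::-1].copy())
    return p
def ray(p,u,v):
    K=np.array(p['intrinsics']);T=np.array(p['pose'])
    d=np.array([(u-K[0,2])/K[0,0],(v-K[1,2])/K[1,1]]);s=d.copy()
    for _ in range(20): s=d/(1+p['k1']*(s@s))
    return T[:3,3],T[:3,:3]@np.array([s[0],s[1],1])
def atz(p,u,v,z):
    o,d=ray(p,u,v);return o+d*(z-o[2])/d[2]
def proj(p,X):
    K=np.array(p['intrinsics']);T=np.array(p['pose'])
    c=T[:3,:3].T@(np.array(X)-T[:3,3]);s=c[:2]/c[2];s=s*(1+p['k1']*(s@s))
    return K[0,0]*s[0]+K[0,2],K[1,1]*s[1]+K[1,2]
E
python3 - <<'E'
from h import *
for n in ('scene','side'):
    p=shot(n,n+'1.png')
    print(n,np.round(p['pose'],3).tolist(),p['k1'])
    for k in ('feeder','slide_post','blank_4_mid'):
        print(k,[(np.round(b['bbox']).tolist(),round(b['conf'],2)) for b in eyes.look_for(k,p)[:4]])
print(sensors.read_state()['eef_rot'],sensors.read_state()['ee_pos'])
E
```

```text
scene [[0.885, -0.208, 0.416, 0.196], [-0.465, -0.436, 0.771, -0.68], [0.021, -0.876, -0.483, 0.509], [0.0, 0.0, 0.0, 1.0]] -0.004351777165773685
feeder []
slide_post [([233.0, 227.0, 339.0, 299.0], 0.66)]
blank_4_mid [([210.0, 181.0, 284.0, 215.0], 0.97)]
side [[0.905, -0.185, 0.383, 0.26], [-0.425, -0.387, 0.818, -0.691], [-0.003, -0.903, -0.429, 0.45], [0.0, 0.0, 0.0, 1.0]] -0.009855670834515733
feeder [([193.0, 196.0, 337.0, 312.0], 0.93), ([244.0, 216.0, 272.0, 230.0], 0.74)]
slide_post [([230.0, 232.0, 327.0, 304.0], 0.89), ([197.0, 197.0, 341.0, 314.0], 0.43)]
blank_4_mid [([217.0, 191.0, 285.0, 223.0], 0.77)]
[ 7.07114866e-01  7.07098691e-01 -5.84920488e-05 -6.43420896e-05] [6.24950246e-01 1.68368355e-05 2.22436131e-01]
```

View pics/scene1.png

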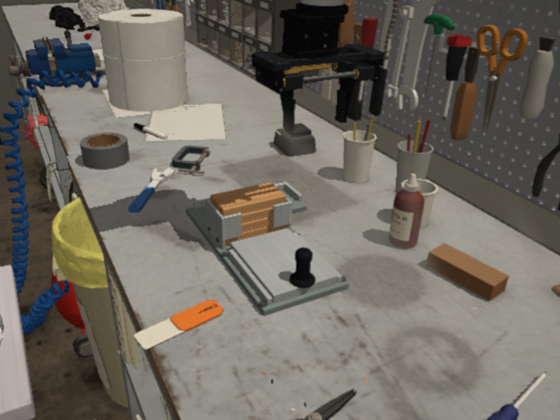

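View pics/side1.png

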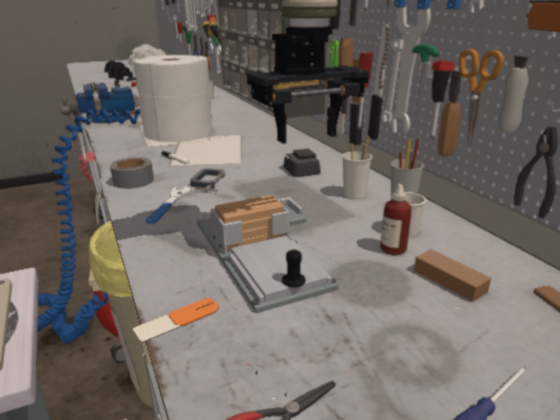

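Both pictures show the feeder with the stack at about (250,215) and the black post at about (302,265) in scene and (293,268) in side. I'll enlarge the feeder to get its yaw.

Run:
```python
from h import *
p=cv2.imread('pics/scene1.png')[170:310,180:360];cv2.imwrite('pics/c1.png',cv2.resize(p,None,fx=4.4,fy=4.2,interpolation=cv2.INTER_CUBIC))
s=shot('scene');d=shot('side')
for q,u,v in ((s,303,251),(d,293.5,253)): print(atz(q,u,v,.082))
```

```text
[ 0.53996414 -0.1224782   0.082     ]
[ 0.53706425 -0.12876185  0.082     ]
```

View pics/c1.png

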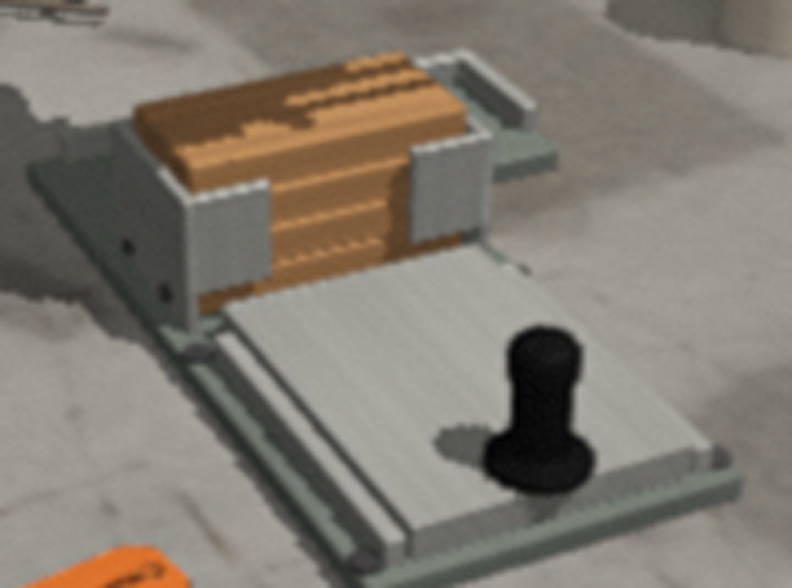

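Run:
```python
from h import *
from scipy.optimize import least_squares
s=shot('scene')
P=[((-66.5,-39,74),190,197),((66.5,-39,74),490,132),((-60,-30,84),187,162),((60,-30,84),466,108),((-60,30,84),135,107),((60,30,84),405,55),((0,-193,82),545,343),((0,-193,69),545,368),((-66.5,-39,12),192,326),((-56,None,28),410,525),((56,None,28),700,450)]
def res(q):
    c,n=np.cos(q[2]),np.sin(q[2]);r=[]
    for (x,y,z),u,v in P:
        y=q[3] if y is None else y/1e3
        x/=1e3
        a=proj(s,[q[0]+c*x-n*y,q[1]+n*x+c*y,z/1e3]);r+=[a[0]-180-u/4.4,a[1]-170-v/4.2]
    return r
f=least_squares(res,[.55,.06,0,-.23],loss='soft_l1')
q=f.x;print(q,np.round(res(q),1).reshape(-1,2).tolist())
c,n=np.cos(q[2]),np.sin(q[2])
for y in(-.193,-.092,.085):print(q[0]-n*y,q[1]+c*y)
```

```text
[ 0.54257449  0.07157913 -0.00525852 -0.20852754] [[-1.0, 0.9], [1.3, 0.4], [1.1, 0.7], [1.3, -0.4], [-0.1, -1.1], [-0.3, -1.3], [-0.3, -1.3], [-0.7, 0.1], [-0.4, 1.7], [0.7, 0.9], [-0.6, -1.0]]
0.5415596006544592 -0.12141819698923846
0.5420907084296153 -0.020419593412103934
0.5430214616593442 0.15657795939138924
```

arm_command(
  steps=[
    {"slide": [-0.014, -0.02, 0], "grip": 1},
    {"slide": [-0.014, -0.02, 0], "grip": 1},
    {"slide": [-0.014, -0.02, 0], "grip": 1},
    {"slide": [-0.014, -0.02, 0], "grip": 1},
    {"slide": [-0.014, -0.02, 0], "grip": 1},
    {"slide": [-0.014, -0.022, 0], "grip": 1},
    {"grip": 1},
    {"grip": 1},
  ],
  newtons=25,
)

```text
schema error: expected keys rot, slide, grip
```

Run:
```python
from h import *
p=shot('wrist','w1.png');print(np.round(p['pose'],3).tolist())
print(proj(p,[.5415,-.1215,.082]),[proj(p,[.5426+x,.0716-.039,.074]) for x in(-.0665,.0665)])
print(eyes.look_for('slide_post',p)[:2])
```

```text
[[1.0, 0.001, -0.0, 0.626], [0.001, -0.959, -0.285, 0.078], [-0.0, 0.285, -0.959, 0.385], [0.0, 0.0, 0.0, 1.0]]
(np.float64(189.22459923996774), np.float64(316.312300236154)) [(np.float64(103.6551245367022), np.float64(152.67492971801744)), (np.float64(258.48820452638404), np.float64(151.5062104952654))]
[{'bbox': [134.3, 154.2, 254.9, 330.4], 'conf': 0.59}]
```

View pics/w1.png

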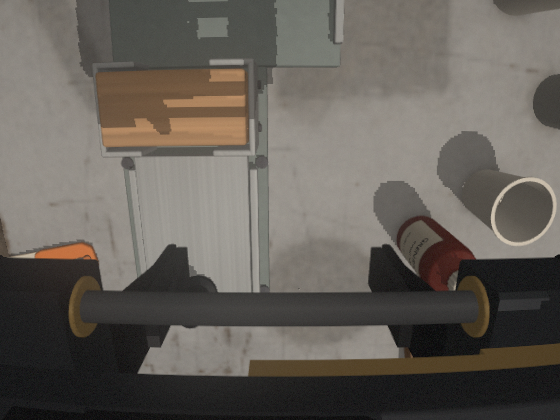

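Run:
```python
from h import *
p=cv2.imread('pics/w1.png')[40:310,80:360];cv2.imwrite('pics/c2.png',cv2.resize(p,None,fx=2.2,fy=2.2,interpolation=cv2.INTER_CUBIC))
```

```text
(no output)
```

View pics/c2.png

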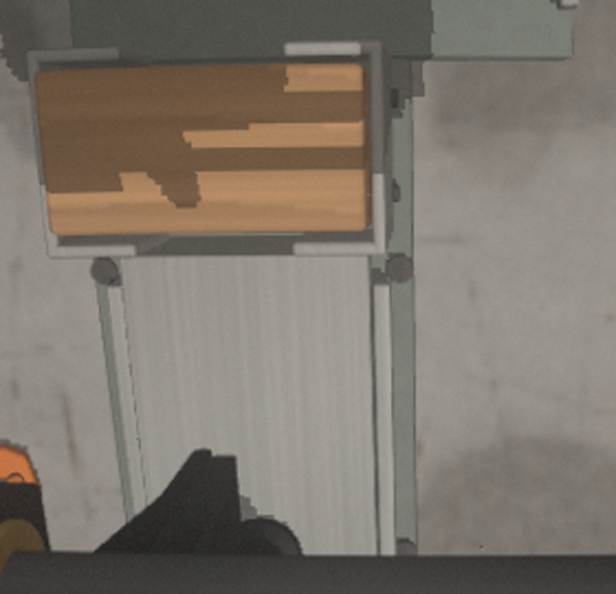

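arm_command(
  steps=[
    {"rot": [0, 0, 0], "slide": [-0.014, -0.012, 0], "grip": 1},
    {"rot": [0, 0, 0], "slide": [-0.014, -0.012, 0], "grip": 1},
    {"rot": [0, 0, 0], "slide": [-0.014, -0.012, 0], "grip": 1},
    {"rot": [0, 0, 0], "slide": [-0.014, -0.012, 0], "grip": 1},
    {"rot": [0, 0, 0], "slide": [-0.014, -0.012, 0], "grip": 1},
    {"rot": [0, 0, 0], "slide": [-0.014, -0.012, 0], "grip": 1},
    {"rot": [0, 0, 0], "slide": [0, 0, 0], "grip": 1},
    {"rot": [0, 0, 0], "slide": [0, 0, 0], "grip": 1},
  ],
  newtons=25,
)

```text
time: 1.65
ee_pos: [0.5413, -0.0715, 0.2227]
eef_rot: [0.707, 0.707, 0.0, 0.0]
ft_force: [0.6, 0.6, -0.5]
width: 0.0869
grip_force: 0.0
```

The first wrist view shows the stack in the chute. In the crop, the chute's outer top corners are at (50,255), (384,252), (382,42) and (29,52). I'll fit the pose to these.

Run:
```python
from h import *
from scipy.optimize import least_squares
s=shot('wrist','w2.png');s2=dict(s)
print(eyes.look_for('slide_post',s)[:2])
s['pose']=np.array([[1.0, 0.001, -0.0, 0.626], [0.001, -0.959, -0.285, 0.078], [-0.0, 0.285, -0.959, 0.385], [0,0,0,1]])
P=[((-66.5,-39,74),50,256),((66.5,-39,74),384,253),((66.5,39,74),382,42),((-66.5,39,74),28,52),((-60,-30,84),50,235),((60,-30,84),365,232),((60,30,84),363,63),((-60,30,84),37,71)]
def res(q):
    c,n=np.cos(q[2]),np.sin(q[2]);r=[]
    for (x,y,z),u,v in P:
        x/=1e3;y/=1e3
        a=proj(s,[q[0]+c*x-n*y,q[1]+n*x+c*y,z/1e3]);r+=[a[0]-80-u/2.2,a[1]-40-v/2.2]
    return r
f=least_squares(res,[.54,.07,0],loss='soft_l1')
q=f.x;print(q,np.round(res(q),1).reshape(-1,2).tolist())
c,n=np.cos(q[2]),np.sin(q[2])
for y in(-.193,-.092,.085):print(q[0]-n*y,q[1]+c*y)
```

```text
[{'bbox': [216.5, 78.2, 341.3, 265.7], 'conf': 0.77}]
[0.54039106 0.068021   0.00080062] [[-1.1, 0.2], [1.2, 0.4], [0.8, -1.3], [-0.9, -1.7], [-0.3, 0.8], [0.9, 0.8], [0.3, 0.1], [-2.2, 0.1]]
0.5405455804072584 -0.12497893605198146
0.5404647174218763 -0.02397896842239458
0.5403230070415532 0.15302097484925764
```

View pics/w2.png

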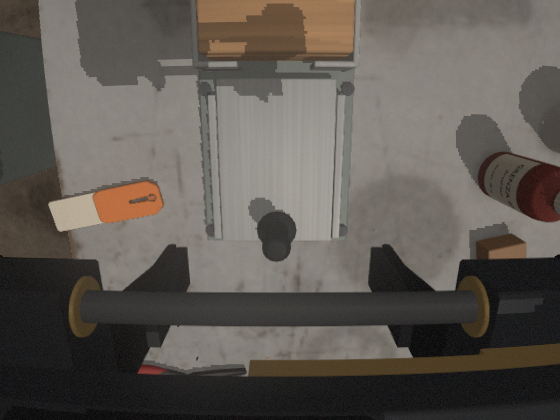

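The wrist picture shows the post cap centred at about (276,250) and the slide square to the image, so the yaw is about 0.

Run:
```python
from h import *
s=shot('wrist')
print(atz(s,276,250,.082),atz(s,277,228,.03),proj(s,[.5405,-.125,.082]),[atz(s,u,80,.028)[0] for u in(218,336)],[atz(s,u,238,.028)[0] for u in(222,333)],[atz(s,u,66,.074)for u in(196,358)])
```

```text
[ 0.54013365 -0.12418592  0.082     ] [ 0.54078646 -0.12255521  0.03      ] (np.float64(276.41662324037225), np.float64(250.85313428136737)) [np.float64(0.486407961435734), np.float64(0.5949586860419813)] [np.float64(0.48423323090371784), np.float64(0.5983355303855081)] [array([0.47629986, 0.03020714, 0.074     ]), array([0.60544028, 0.03037367, 0.074     ])]
```

arm_command(
  steps=[
    {"rot": [0, 0, 0], "slide": [-0.001, -0.027, 0], "grip": 1},
    {"rot": [0, 0, 0], "slide": [0, -0.026, 0], "grip": 1},
    {"rot": [0, 0, 0], "slide": [0, 0, -0.03], "grip": 1},
    {"rot": [0, 0, 0], "slide": [0, 0, -0.03], "grip": 1},
    {"rot": [0, 0, 0], "slide": [0, 0, -0.03], "grip": 1},
    {"rot": [0, 0, 0], "slide": [0, 0, -0.03], "grip": 1},
    {"rot": [0, 0, 0], "slide": [0, 0, -0.03], "grip": 1},
    {"rot": [0, 0, 0], "slide": [0, 0, -0.027], "grip": 1},
  ],
)

```text
time: 2.8
ee_pos: [0.5402, -0.1245, 0.0443]
eef_rot: [0.707, 0.707, -0.0, -0.0]
ft_force: [0.1, 0.1, -0.6]
width: 0.0871
grip_force: 0.0
```

arm_command(
  steps=[
    {"rot": [0, 0, 0], "slide": [0, 0, 0], "grip": 0.2},
    {"rot": [0, 0, 0], "slide": [0, 0, 0], "grip": 0},
    {"rot": [0, 0, 0], "slide": [0, 0, 0], "grip": 0},
    {"rot": [0, 0, 0], "slide": [0, 0, 0], "grip": 0},
    {"rot": [0, 0, 0], "slide": [0, 0, 0], "grip": 0},
    {"rot": [0, 0, 0], "slide": [0, 0, 0], "grip": 0},
    {"rot": [0, 0, 0], "slide": [0, 0, 0], "grip": 0},
    {"rot": [0, 0, 0], "slide": [0, 0, 0], "grip": 0},
  ],
  newtons=30,
)

```text
time: 3.8
ee_pos: [0.5392, -0.125, 0.0455]
eef_rot: [0.707, 0.707, -0.001, -0.001]
ft_force: [-5.5, 1.1, 5.3]
width: 0.0236
grip_force: 29.3
```

arm_command(
  steps=[
    {"rot": [0, 0, 0], "slide": [0, 0.006, 0], "grip": 0},
    {"rot": [0, 0, 0], "slide": [0, 0.006, 0], "grip": 0},
    {"rot": [0, 0, 0], "slide": [0, 0.006, 0], "grip": 0},
    {"rot": [0, 0, 0], "slide": [0, 0.006, 0], "grip": 0},
    {"rot": [0, 0, 0], "slide": [0, 0.006, 0], "grip": 0},
    {"rot": [0, 0, 0], "slide": [0, 0.006, 0], "grip": 0},
    {"rot": [0, 0, 0], "slide": [0, 0.006, 0], "grip": 0},
    {"rot": [0, 0, 0], "slide": [0, 0.006, 0], "grip": 0},
  ],
)

```text
time: 4.8
ee_pos: [0.5391, -0.0782, 0.0455]
eef_rot: [0.708, 0.707, -0.001, -0.0]
ft_force: [-5.9, -3.9, 4.7]
width: 0.0232
grip_force: 29.3
```

Moving well. I'll continue to 0.101 in total.

arm_command(
  steps=[
    {"rot": [0, 0, 0], "slide": [0, 0.007, 0], "grip": 0},
    {"rot": [0, 0, 0], "slide": [0, 0.007, 0], "grip": 0},
    {"rot": [0, 0, 0], "slide": [0, 0.007, 0], "grip": 0},
    {"rot": [0, 0, 0], "slide": [0, 0.007, 0], "grip": 0},
    {"rot": [0, 0, 0], "slide": [0, 0.007, 0], "grip": 0},
    {"rot": [0, 0, 0], "slide": [0, 0.007, 0], "grip": 0},
    {"rot": [0, 0, 0], "slide": [0, 0.007, 0], "grip": 0},
    {"rot": [0, 0, 0], "slide": [0, 0.004, 0], "grip": 0},
  ],
)

```text
time: 5.8
ee_pos: [0.5389, -0.0245, 0.0455]
eef_rot: [0.707, 0.707, -0.001, -0.0]
ft_force: [-7.1, -3.0, 5.9]
width: 0.0235
grip_force: 29.3
```

arm_command(
  steps=[
    {"rot": [0, 0, 0], "slide": [0, 0.001, 0], "grip": 0},
    {"rot": [0, 0, 0], "slide": [0, 0.001, 0], "grip": 0},
    {"rot": [0, 0, 0], "slide": [0, 0, 0], "grip": 0},
    {"rot": [0, 0, 0], "slide": [0, 0, 0], "grip": 0},
    {"rot": [0, 0, 0], "slide": [0, 0, 0], "grip": 0},
    {"rot": [0, 0, 0], "slide": [0, 0, 0], "grip": 0},
    {"rot": [0, 0, 0], "slide": [0, 0, 0], "grip": 0},
    {"rot": [0, 0, 0], "slide": [0, 0, 0], "grip": 0},
  ],
)

```text
time: 6.8
ee_pos: [0.539, -0.0241, 0.0455]
eef_rot: [0.708, 0.707, -0.001, 0.0]
ft_force: [-6.3, -6.3, 6.2]
width: 0.0232
grip_force: 29.3
```

Run:
```python
from h import *
p=shot('scene','s2.png')['pixels'];w=shot('wrist','w3.png')['pixels']
a=cv2.resize(p[130:330,150:370],(400,364));b=cv2.resize(w,(400,364))
cv2.imwrite('pics/c3.png',np.hstack([a,b])[:,:,::-1])
```

```text
(no output)
```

View pics/c3.png

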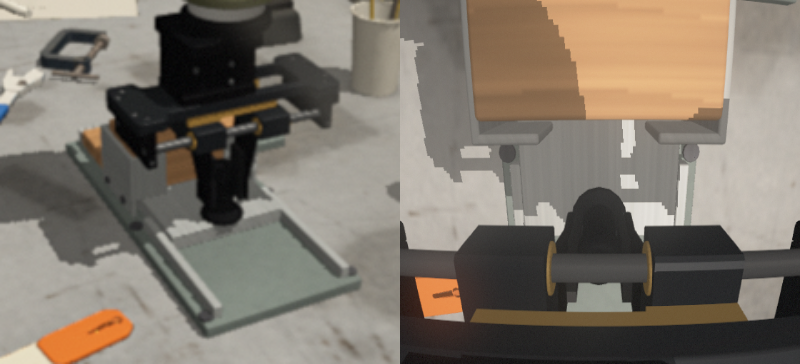

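The slide is fully in (about 0.101 m moved, then a stop), and the blank shows past the chute. Next I'll draw it back.

arm_command(
  steps=[
    {"rot": [0, 0, 0], "slide": [0, -0.007, 0], "grip": 0},
    {"rot": [0, 0, 0], "slide": [0, -0.007, 0], "grip": 0},
    {"rot": [0, 0, 0], "slide": [0, -0.007, 0], "grip": 0},
    {"rot": [0, 0, 0], "slide": [0, -0.007, 0], "grip": 0},
    {"rot": [0, 0, 0], "slide": [0, -0.007, 0], "grip": 0},
    {"rot": [0, 0, 0], "slide": [0, -0.007, 0], "grip": 0},
    {"rot": [0, 0, 0], "slide": [0, -0.007, 0], "grip": 0},
    {"rot": [0, 0, 0], "slide": [0, -0.007, 0], "grip": 0},
  ],
)

```text
time: 7.9
ee_pos: [0.5391, -0.0773, 0.0455]
eef_rot: [0.707, 0.707, -0.0, -0.001]
ft_force: [-6.6, 2.7, 5.8]
width: 0.0233
grip_force: 29.3
```

arm_command(
  steps=[
    {"rot": [0, 0, 0], "slide": [0, -0.007, 0], "grip": 0},
    {"rot": [0, 0, 0], "slide": [0, -0.007, 0], "grip": 0},
    {"rot": [0, 0, 0], "slide": [0, -0.007, 0], "grip": 0},
    {"rot": [0, 0, 0], "slide": [0, -0.007, 0], "grip": 0},
    {"rot": [0, 0, 0], "slide": [0, -0.007, 0], "grip": 0},
    {"rot": [0, 0, 0], "slide": [0, -0.007, 0], "grip": 0},
    {"rot": [0, 0, 0], "slide": [0, -0.006, 0], "grip": 0},
    {"rot": [0, 0, 0], "slide": [0, 0, 0], "grip": 0},
  ],
)

```text
time: 8.9
ee_pos: [0.5392, -0.1252, 0.0455]
eef_rot: [0.707, 0.707, -0.0, -0.001]
ft_force: [-6.0, 3.3, 6.6]
width: 0.0233
grip_force: 29.4
```

arm_command(
  steps=[
    {"rot": [0, 0, 0], "slide": [0, 0, 0], "grip": 1},
    {"rot": [0, 0, 0], "slide": [0, 0, 0], "grip": 1},
    {"rot": [0, 0, 0], "slide": [0, 0, 0], "grip": 1},
    {"rot": [0, 0, 0], "slide": [0, 0, 0], "grip": 1},
    {"rot": [0, 0, 0], "slide": [0, 0, 0.02], "grip": 1},
    {"rot": [0, 0, 0], "slide": [0, 0, 0.04], "grip": 1},
    {"rot": [0, 0, 0], "slide": [0, 0, 0.04], "grip": 1},
    {"rot": [0, 0, 0], "slide": [0, 0, 0.04], "grip": 1},
  ],
)

```text
time: 9.9
ee_pos: [0.54, -0.126, 0.187]
eef_rot: [0.707, 0.707, 0.0, 0.0]
ft_force: [0.6, -0.3, -0.9]
width: 0.086
grip_force: 0.0
```

arm_command(
  steps=[
    {"rot": [0, 0, 0], "slide": [-0.015, 0.04, 0.01], "grip": 0},
    {"rot": [0, 0, 0], "slide": [-0.015, 0.04, 0], "grip": 0},
    {"rot": [0, 0, 0], "slide": [-0.015, 0.04, 0], "grip": 0},
    {"rot": [0, 0, 0], "slide": [-0.015, 0.04, 0], "grip": 0},
    {"rot": [0, 0, 0], "slide": [-0.015, 0.04, 0], "grip": 0},
    {"rot": [0, 0, 0], "slide": [-0.015, 0.04, 0], "grip": 0},
    {"rot": [0, 0, 0], "slide": [-0.015, 0.039, 0], "grip": 0},
    {"rot": [0, 0, 0], "slide": [0, 0, 0], "grip": 0},
  ],
)

```text
time: 10.9
ee_pos: [0.4339, 0.156, 0.1958]
eef_rot: [0.705, 0.709, 0.0, -0.0]
ft_force: [0.2, -1.0, -0.3]
width: 0.0151
grip_force: 0.0
```

Run:
```python
from h import *
q=shot('wrist');p=shot('scene','s3.png')['pixels'];w=q['pixels'];cv2.imwrite('pics/w4.png',w[:,:,::-1])
a=cv2.resize(p[150:310,170:346],(400,364));b=cv2.resize(w,(400,300));b=np.vstack([b,np.zeros((64,400,3),np.uint8)])
cv2.imwrite('pics/c4.png',np.hstack([a,b])[:,:,::-1])
for X in ([.48,.123,.03],[.48,.183,.03],[.6,.183,.03],[.4735,.109,.074],[.6065,.109,.074]): print(np.round(proj(q,X)))
print(sensors.read_state()['ee_pos'])
```

```text
[327. 220.]
[330. 155.]
[460. 157.]
[325. 253.]
[479. 252.]
[0.43519694 0.15267705 0.19562581]
```

View pics/c4.png

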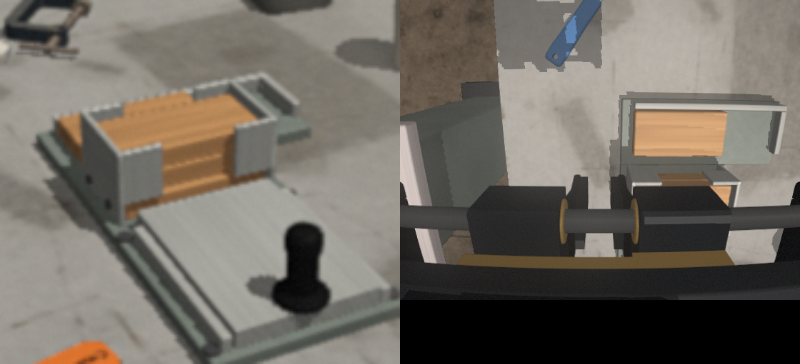

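The stack has dropped, and the blank lies on the bed with its near end at x≈0.480 and y 0.123–0.183, as predicted. I'll check how close the grey object at the left is before going down.

Run:
```python
from h import *
q=shot('wrist')
for z in(0,.1,.2):print([np.round(atz(q,u,v,z)[:2],3).tolist() for u,v in((140,135),(140,270),(88,118))])
```

```text
[[0.302, 0.195], [0.287, 0.052], [0.252, 0.212]]
[[0.34, 0.205], [0.329, 0.102], [0.303, 0.217]]
[[0.377, 0.215], [0.37, 0.152], [0.355, 0.223]]
```

arm_command(
  steps=[
    {"rot": [0, 0, 0], "slide": [0, 0, -0.02], "grip": 0},
    {"rot": [0, 0, 0], "slide": [0, 0, -0.02], "grip": 0},
    {"rot": [0, 0, 0], "slide": [0, 0, -0.025], "grip": 0},
    {"rot": [0, 0, 0], "slide": [0, 0, -0.025], "grip": 0},
    {"rot": [0, 0, 0], "slide": [0, 0, -0.025], "grip": 0},
    {"rot": [0, 0, 0], "slide": [0, 0, -0.025], "grip": 0},
    {"rot": [0, 0, 0], "slide": [0, 0, -0.02], "grip": 0},
    {"rot": [0, 0, 0], "slide": [0, 0, -0.015], "grip": 0},
  ],
)

```text
time: 12.05
ee_pos: [0.4353, 0.1517, 0.0196]
eef_rot: [0.708, 0.706, -0.0, 0.0]
ft_force: [0.4, 0.2, -0.5]
width: 0.0003
grip_force: 0.0
```

arm_command(
  steps=[
    {"rot": [0, 0, 0], "slide": [0.003, 0, 0], "grip": 0},
    {"rot": [0, 0, 0], "slide": [0.003, 0, 0], "grip": 0},
    {"rot": [0, 0, 0], "slide": [0.004, 0, 0], "grip": 0},
    {"rot": [0, 0, 0], "slide": [0.005, 0, 0], "grip": 0},
    {"rot": [0, 0, 0], "slide": [0.005, 0, 0], "grip": 0},
    {"rot": [0, 0, 0], "slide": [0.005, 0, 0], "grip": 0},
    {"rot": [0, 0, 0], "slide": [0.005, 0, 0], "grip": 0},
    {"rot": [0, 0, 0], "slide": [0.005, 0, 0], "grip": 0},
  ],
)

```text
time: 13.05
ee_pos: [0.4703, 0.153, 0.0205]
eef_rot: [0.707, 0.707, -0.0, 0.0]
ft_force: [0.0, -0.6, 0.5]
width: 0.0003
grip_force: 0.3
```

arm_command(
  steps=[
    {"rot": [0, 0, 0], "slide": [0.008, 0, 0], "grip": 0},
    {"rot": [0, 0, 0], "slide": [0.008, 0, 0], "grip": 0},
    {"rot": [0, 0, 0], "slide": [0.008, 0, 0], "grip": 0},
    {"rot": [0, 0, 0], "slide": [0.008, 0, 0], "grip": 0},
    {"rot": [0, 0, 0], "slide": [0.008, 0, 0], "grip": 0},
    {"rot": [0, 0, 0], "slide": [0.008, 0, 0], "grip": 0},
    {"rot": [0, 0, 0], "slide": [0.006, 0, 0], "grip": 0},
    {"rot": [0, 0, 0], "slide": [0.003, 0, 0], "grip": 0},
  ],
)

```text
time: 14.05
ee_pos: [0.5274, 0.153, 0.0205]
eef_rot: [0.707, 0.707, 0.0, -0.0]
ft_force: [-0.8, -0.8, -0.2]
width: 0.0004
grip_force: 0.2
```

arm_command(
  steps=[
    {"rot": [0, 0, 0], "slide": [0.002, 0, 0], "grip": 0},
    {"rot": [0, 0, 0], "slide": [0.002, 0, 0], "grip": 0},
    {"rot": [0, 0, 0], "slide": [0.002, 0, 0], "grip": 0},
    {"rot": [0, 0, 0], "slide": [0.002, 0, 0], "grip": 0},
    {"rot": [0, 0, 0], "slide": [0.001, 0, 0], "grip": 0},
    {"rot": [0, 0, 0], "slide": [0.001, 0, 0], "grip": 0},
    {"rot": [0, 0, 0], "slide": [0, 0, 0], "grip": 0},
    {"rot": [0, 0, 0], "slide": [0, 0, 0], "grip": 0},
  ],
)

```text
time: 15.05
ee_pos: [0.5371, 0.153, 0.0206]
eef_rot: [0.707, 0.707, 0.0, 0.0]
ft_force: [0.2, 0.7, -0.1]
width: 0.0004
grip_force: 0.0
```

Run:
```python
from h import *
q=shot('wrist');w=q['pixels'];cv2.imwrite('pics/w5.png',w[:,:,::-1])
for X in ([.557,.125,.03],[.557,.185,.03],[.677,.185,.03],[.677,.125,.03]): print(np.round(proj(q,X)))
```

```text
[318. 326.]
[323. 207.]
[578. 207.]
[550. 319.]
```

View pics/w5.png

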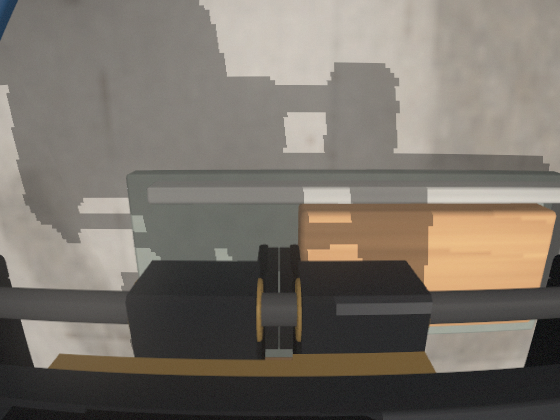

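The blank lies flat and parallel to the fence. Its near end is at u≈300 and should finish at about 323, so roughly 11 mm remain.

arm_command(
  steps=[
    {"rot": [0, 0, 0], "slide": [0.002, 0, 0], "grip": 0},
    {"rot": [0, 0, 0], "slide": [0.002, 0, 0], "grip": 0},
    {"rot": [0, 0, 0], "slide": [0.001, 0, 0], "grip": 0},
    {"rot": [0, 0, 0], "slide": [0.001, 0, 0], "grip": 0},
    {"rot": [0, 0, 0], "slide": [0.001, 0, 0], "grip": 0},
    {"rot": [0, 0, 0], "slide": [0.001, 0, 0], "grip": 0},
    {"rot": [0, 0, 0], "slide": [0, 0, 0], "grip": 0},
    {"rot": [0, 0, 0], "slide": [0, 0, 0], "grip": 0},
  ],
)

```text
time: 16.1
ee_pos: [0.545, 0.153, 0.0206]
eef_rot: [0.707, 0.707, 0.0, 0.0]
ft_force: [0.5, 0.2, -0.2]
width: 0.0002
grip_force: 0.0
```

arm_command(
  steps=[
    {"rot": [0, 0, 0], "slide": [0.001, 0, 0], "grip": 0},
    {"rot": [0, 0, 0], "slide": [0.001, 0, 0], "grip": 0},
    {"rot": [0, 0, 0], "slide": [0.0, 0, 0], "grip": 0},
    {"rot": [0, 0, 0], "slide": [0, 0, 0], "grip": 0},
    {"rot": [0, 0, 0], "slide": [0, 0, 0], "grip": 0},
    {"rot": [0, 0, 0], "slide": [0, 0, 0], "grip": 0},
    {"rot": [0, 0, 0], "slide": [0, 0, 0], "grip": 0},
    {"rot": [0, 0, 0], "slide": [0, 0, 0], "grip": 0},
  ],
)

```text
time: 17.1
ee_pos: [0.5464, 0.153, 0.0204]
eef_rot: [0.707, 0.707, -0.0, -0.0]
ft_force: [-4.4, -0.1, 2.0]
width: 0.0002
grip_force: 2.6
```

arm_command(
  steps=[
    {"rot": [0, 0, 0], "slide": [0.001, 0, 0], "grip": 0},
    {"rot": [0, 0, 0], "slide": [0, 0, 0], "grip": 0},
    {"rot": [0, 0, 0], "slide": [0, 0, 0], "grip": 0},
    {"rot": [0, 0, 0], "slide": [0, 0, 0], "grip": 0},
    {"rot": [0, 0, 0], "slide": [-0.003, 0, 0], "grip": 0},
    {"rot": [0, 0, 0], "slide": [-0.01, 0, 0], "grip": 0},
    {"rot": [0, 0, 0], "slide": [-0.02, 0, 0], "grip": 0},
    {"rot": [0, 0, 0], "slide": [-0.02, 0, 0], "grip": 0},
  ],
)

```text
time: 18.1
ee_pos: [0.4944, 0.153, 0.0207]
eef_rot: [0.707, 0.707, 0.0, 0.0]
ft_force: [-0.4, 0.7, 0.0]
width: 0.0004
grip_force: 0.0
```

arm_command(
  steps=[
    {"rot": [0, 0, 0], "slide": [0, 0, 0.02], "grip": 0},
    {"rot": [0, 0, 0], "slide": [0, 0, 0.03], "grip": 0},
    {"rot": [0, 0, 0], "slide": [0, 0, 0.03], "grip": 0},
    {"rot": [0, 0, 0], "slide": [0, 0, 0.03], "grip": 0},
    {"rot": [0, 0, 0], "slide": [0, 0, 0.03], "grip": 0},
    {"rot": [0, 0, 0], "slide": [0, 0, 0.03], "grip": 0},
    {"rot": [0, 0, 0], "slide": [0, 0, 0], "grip": 0},
    {"rot": [0, 0, 0], "slide": [0, 0, 0], "grip": 0},
  ],
)

```text
time: 19.1
ee_pos: [0.4947, 0.1529, 0.19]
eef_rot: [0.707, 0.707, -0.0, 0.0]
ft_force: [0.7, -0.5, 0.4]
width: 0.0004
grip_force: 0.0
```

Run:
```python
from h import *
q=shot('wrist');w=q['pixels']
for X in ([.557,.125,.03],[.557,.185,.03],[.677,.185,.03],[.677,.125,.03]): print(np.round(proj(q,X)))
s=shot('scene')['pixels'][150:310,170:346]
cv2.imwrite('pics/c6.png',np.hstack([cv2.resize(w[60:340,220:560],(480,395)),cv2.resize(s,(320,395))])[:,:,::-1])
```

```text
[346. 216.]
[349. 150.]
[481. 152.]
[472. 216.]
```

View pics/c6.png

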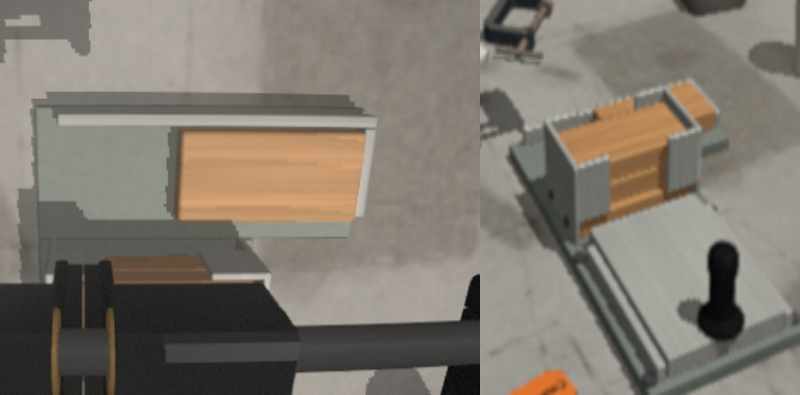

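The blank touches the end stop and is parallel to the fence, about 2 mm from it. The stack is seated, the slide is back and the robot is clear, so I'm handing it in.

```bash
python3 -c "
from bench import order;print(order.close_job())"
```

```text
the job is handed in; nothing more can be done
None
```

I fed the bottom blank onto the bed and slid it against the end stop, flat and about 2 mm from the fence; the slide is fully back, the other three blanks have dropped in the chute, and the job was handed in at about 19 s (no verdict was returned).

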